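# File a slide page in the microscopy lab's lever arch file

### The job

File the white slide page in the lever arch file that lies open on the bench: lift the lever until the rings spring open, put the page over both posts so that it lies flat on the filed sheets, without forcing it, and then press the lever fully down again so that the rings are shut over it. Finish the press with a firm steady push of the fingertips on the closed lever, at least 8 N but never more than 25 N, then let go; leave the well plate, the jar and the slide box where they stand.

Things in the scene. Friction and masses are not known exactly. Their poses are not given: they have to be found in the camera images.
- binder: lever arch file lying open, fixed, grey covers 4 mm thick. Origin: bench level, midway between its two steel posts; x to the spine, away from the filed sheets, y along the spine, z up. Posts at y -40 and +40 mm, 7 mm thick, domed tops 45.5 mm above the bench. Filed sheets at x -131 to +10, y -100 to +100 mm, their top 12 mm above the bench
- ring_hinge (a point): hinge line (along y) of the file's two 6 mm wire rings, at x +42, z 10 mm in the file's frame; axes as the file's. The rings (at y -40 and +40 mm) move with the lever only: shut, they arch over to the post tops, 67 mm high; open, they lean away to +x, some 40 mm clear of the posts, under 75 mm high
- lever_pivot (a point): the lever's pivot, at x +30, y -55, z 20 mm in the file's frame, axes as the file's. The lever turns about x here and reaches out to -y: a steel strip 10 mm wide ending, 80 mm from the pivot, in a black thumb roll, free to turn on its axle, 12 mm in diameter and 30 mm long (along x). At lever joint value q the strip rises at q + 0.2 rad above level
- roll_shut (a point): nominal centre of the thumb roll with the lever shut: y -133.4, z 35.9 mm in the file's frame, fixed to the file. The strip is bent by use, unmeasured: the true roll stands up to 4.5 mm higher or lower, square to the strip, at every lever angle. Its two flat ends (30 mm apart along x) can be pinched from above; free space all round, cover top 4 mm above bench
- lever (a joint): lever turn, rad: 0 fully down (rings shut), 0.95 up at its stop; above 0.85 counts as open. Over-centre: lifting the roll takes about 3 N over the first 5 mm (0.06 rad), then a spring throws it open and holds it. Shutting takes, square to the strip, about 3 N at first, 9 N in mid travel, less near the end; over the last 5 mm it snaps shut on a rigid stop
- page: the slide page, loose, 100 to 210 g: a rigid white plastic sheet 130 (x) x 170 (y) x 5 mm with microscope slides in it. Origin: centre of its underside, z up. Two 9.5 mm holes through it near its +x edge, at x +53, y -40 and +40 mm. A finger rib to hold it by stands on it at x -10 mm, y 0: 10 mm thick (x), 60 mm long (y), from 5 to 27 mm above the underside
- page_seat (a point): where the page's origin lies when the page is on the posts: at x -53, y 0, z 12 mm in the file's frame; axes as the file's, and the page's x then points along the file's x
- well_plate: white lidded well plate 128 x 86 x 16 mm, loose, origin at the centre of its underside; to be left alone
- jar: small amber glass jar, 50 mm in diameter and 75 mm high, origin at the centre of its underside; to be left alone
- slide_box: grey plastic slide box 85 x 100 x 32 mm, loose, origin at the centre of its underside; to be left alone
There are look-alikes about, which are no part of the job. Leave any brown or green look-alike of the page alone.

How it is judged:
On the way, in this order (a step that is already met when the one before it is completed fails the run):
1. the lever is lifted and the rings are open (lever above 0.85 rad) (value of joint lever above 0.85 rad), for 0.1 s.
2. with the rings open, the page lies flat on the filed sheets with both posts through its holes (origin within 5 mm of the seat across and 3 mm in height, turned less than 0.06 rad from it) (value of joint lever above 0.8 rad and horizontal distance between page and page_seat below 0.005 m and z of page in the frame of page_seat below 0.003 m and angle between the x axis of page and the x axis of page_seat, either way round below 0.06 rad and angle between page's own z axis and vertical below 0.04 rad), for 0.2 s.
3. the lever is fully down (below 0.03 rad) and the fingers push on it with at least 8 N (value of joint lever below 0.03 rad and contact force between the fingers and binder above 8 N), for 0.2 s.
At the end, for the whole second after the job is handed in: the lever is fully down (below 0.03 rad), so the rings are shut, and the page rests flat on the filed sheets with both posts through its holes: origin within 5 mm of the seat across and 3 mm in height, turned less than 0.06 rad, at rest (value of joint lever below 0.03 rad and horizontal distance between page and page_seat below 0.005 m and z of page in the frame of page_seat below 0.003 m and angle between the x axis of page and the x axis of page_seat, either way round below 0.06 rad and angle between page's own z axis and vertical below 0.04 rad and linear speed of page below 0.02 m/s); the robot touches nothing.
It fails at once if with the page on the posts, the fingers push on the lever or file with more than 25 N (distance between page and page_seat below 0.008 m and contact force between the fingers and binder above 25 N).
It fails at once if the page is forced against the file with more than 40 N (contact force between page and binder above 40 N).
It fails at once if the well plate, jar or slide box is moved by more than 20 mm (distance of any of well_plate, jar, slide_box from where it was at the start of the episode above 0.02 m).
It also fails if it takes over 72 s, if anything falls off the work surface, if the arm or the gripper's body presses on something with over 40 N, if the wrist force passes 120 N, or if a joint passes its speed limit or range.

### The arm

A 7-joint arm with a two-finger parallel gripper is mounted at the origin on the work surface. World frame = base frame: x ahead of the robot, y to its left, z up, the work surface at z = 0. Lengths are in m, angles in rad, forces in N, time in s.
With the tool pointing down it reaches from about 0.425 to 0.825 m from the base axis. Payload 3.6 kg.
Tool frame: the origin (TCP) lies midway between the tips of the shut fingers; the grasp point (between the pads) lies 19 mm behind it; z points along the fingers, y is the direction in which the jaws open and shut (so a half turn about z gives the same grasp; the last joint's range is limited). The gripper opens to 93 mm and grips with 3 to 60 N. Pads are 15 mm wide; open, the fingers measure 128 mm over their backs; the gripper's body (75 mm by 188 mm) begins 65 mm behind the grasp point.
Start: joints at [-1.173, 0.615, -0.013, 1.423, 0.008, 1.103, -0.04], TCP at [0.268, 0.592, 0.219] pointing down, gripper open.
Joint ranges: [-3.12, 3.12], [-0.3, 2.06], [-1.34, 1.32], [0.26, 2.42], [-1.36, 4.5], [0.01, 1.98], [-2.84, 2.84]. Speed limits (rad/s): [2.79, 2.79, 3.14, 3.14, 3.14, 3.14, 3.14].

### API

Orientations are given as a unit quaternion [w, x, y, z].
In Python, from cell import env, viewer gives the robot as it stands.
- The arm moves only by the tool carry_out, never from a script. Its argument "moves" is a list of rows, each a list of 6 numbers: the shift along the tool's x, y, z as a fraction of full scale, then the turn, a rotation vector about the tool's x, y, z as a fraction of full scale. A call has 1 to 20 rows; each row shifts and turns the commanded pose from where the row before left it, along the tool's axes as they then stand; what a row does not reach is not made up. Full scale, the value 1, is 2 cm for a shift and 120 degrees for a turn. A row lasts 1/12 s, in which the tool goes at most 41.7 mm and 7.16 degrees, less where a joint would pass 70% of its speed; a pose out of reach is approached as far as the arm can. A call with a number of a shift or a turn outside -1 to 1 is refused whole. A call with a gripper value outside its range is refused whole. "claw" is the opening, from 0 (shut) to 1 (fully open), set as the call begins (left out, the last holds). The fingers move at their own pace and stop on an object; "force" is the grip in N (left out, the last holds). Time passes only in rows, so rows that do not move let the fingers close. It gives the time, the measured TCP pose, the force and the opening at its end, in the units of the state.
- env.observe(): the state, without advancing time (a new reading comes with each control period).
- viewer.grab_frame(name): name is "side" or "top" or "wrist"; returns the picture (384x512x3 uint8, red, green, blue); there is no depth.
- viewer.camera_params(name): a dict with "fx", "fy", "cx", "cy" (pixels), "R" (3x3) and "t" (3): a world point X has camera coordinates R X + t. Camera axes: x right, y down, z forward; pixel columns grow to the right and rows downward; lengths in m; the calibration is good to about 2 mm. A picture is of the moment at which its call begins: read the wrist's pose just before it. camera_params takes no time and is no camera call; for the wrist camera it gives the pose at the moment of the call.
- env.job_done(): hands the job in, once; it reports no verdict.
The state is a dict: "clock": time; "joint_pos": joint angles; "dq": joint speeds; "effort": joint torques, N m; "ee_pos": TCP position; "orientation": TCP orientation; "ft_force": force on the tool from outside, world axes, zero at the start; "ft_torque": the same for the moment, N m; "opening": finger opening in m.
Only numpy, scipy, OpenCV 4.12 (cv2) and the standard library are available. Lean on these libraries where they do the work, as an engineer would, in place of code of your own. Each camera call takes 0.05 s, during which the arm holds its last target. There are 200 camera calls.

## Working session

There is one attempt and no reset: what is moved stays moved. The work goes in short steps, Python scripts to look and compute and a tool call to move; the robot and the scene stay as the last step left them, time stands still between calls to the robot, and variables do not carry over. Pictures are saved under pics/ and viewed, about 8 in all and at most 12, crops included, and the job is handed in when it is done.

Besides the shell and the picture viewer there is one more tool, called in YAML: its name, and indented under it one key for each argument. carry_out: Moves the arm, as the interface text tells. Shift numbers are shares of 2 cm and turn numbers shares of 120 degrees, none past 1 either way. Its arguments: {"type":"object","properties":{"moves":{"type":"array"},"claw":{"type":"number"},"force":{"type":"number"}},"required":["moves"]}

```bash
mkdir -p pics; ls; python3 - <<'E'
from cell import env, viewer
import cv2, numpy as np
print(env.observe())
ims=[]
for n in("top","side"):
    im=viewer.grab_frame(n); cv2.imwrite(f"pics/{n}0.png",im[:,:,::-1]); ims.append(im)
    print(n,viewer.camera_params(n))
E
```

```text
pics
{'clock': 0.0, 'joint_pos': array([-1.17249491,  0.61589754, -0.01259281,  1.42488041,  0.00810359,
        1.10337426, -0.0404286 ]), 'dq': array([ 0.00132836,  0.00012511, -0.00048705,  0.00033949, -0.00201095,
       -0.000173  ,  0.00076372]), 'effort': array([-5.56159957e-04, -4.58939016e+01,  2.09060563e-01, -1.65747249e+01,
       -6.10898808e-02,  2.03104829e-02,  2.34378585e-04]), 'ee_pos': array([0.26757422, 0.59151701, 0.21750142]), 'orientation': array([-2.39023582e-04,  2.10797243e-01,  9.77529001e-01, -1.23163053e-03]), 'ft_force': array([-0.4676102 , -0.08684571,  0.34871562]), 'ft_torque': array([0.02537492, 0.0267334 , 0.01191945]), 'opening': 0.09267372322605037}
top {'fx': 450.56321351265404, 'fy': 450.56321351265404, 'cx': 256.57241873642266, 'cy': 193.64392404169558, 'R': array([[ 0.025112  , -0.99964954,  0.0083775 ],
       [-0.99309027, -0.02590644, -0.11445777],
       [ 0.11463469, -0.00544535, -0.99339279]]), 't': array([-0.03766992,  0.46742493,  1.48200599])}
side {'fx': 449.4151889625506, 'fy': 449.4151889625506, 'cx': 258.17433220734864, 'cy': 200.9257575707867, 'R': array([[ 0.70045287, -0.7136852 , -0.00438261],
       [-0.52615814, -0.51223432, -0.67880307],
       [ 0.48220678,  0.47777551, -0.73430728]]), 't': array([-0.34285756,  0.29866569,  1.09617934])}
```

View pics/top0.png

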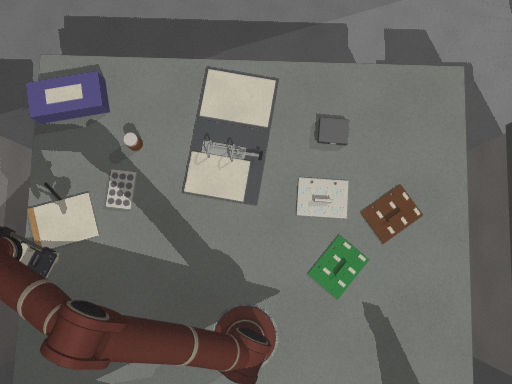

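View pics/side0.png

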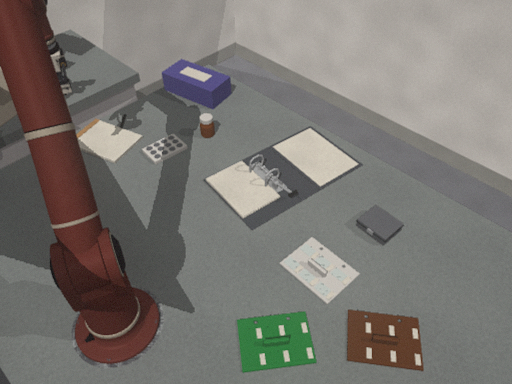

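Page candidates in the top view: white sheet with a rib at (323,198), brown one at (391,213), green one at (338,266), a well plate at (121,189), and a paper pad at (64,220). The white one fits the description. The file is at (230,135), with its lever roll near (260,154).

```bash
python3 - <<'E'
import cv2, numpy as np
t=cv2.imread("pics/top0.png"); s=cv2.imread("pics/side0.png")
def c(im,x0,y0,w,h,W,H): return cv2.resize(im[y0:y0+h,x0:x0+w],(W,H),interpolation=cv2.INTER_CUBIC)
a=c(t,180,120,100,75,400,300); b=c(t,285,165,80,60,400,300)
d=c(s,200,140,120,90,400,300); e=c(s,270,230,100,75,400,300)
cv2.imwrite("pics/crop0.png",np.vstack([np.hstack([a,b]),np.hstack([d,e])]))
E
```

```text
(no output)
```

View pics/crop0.png

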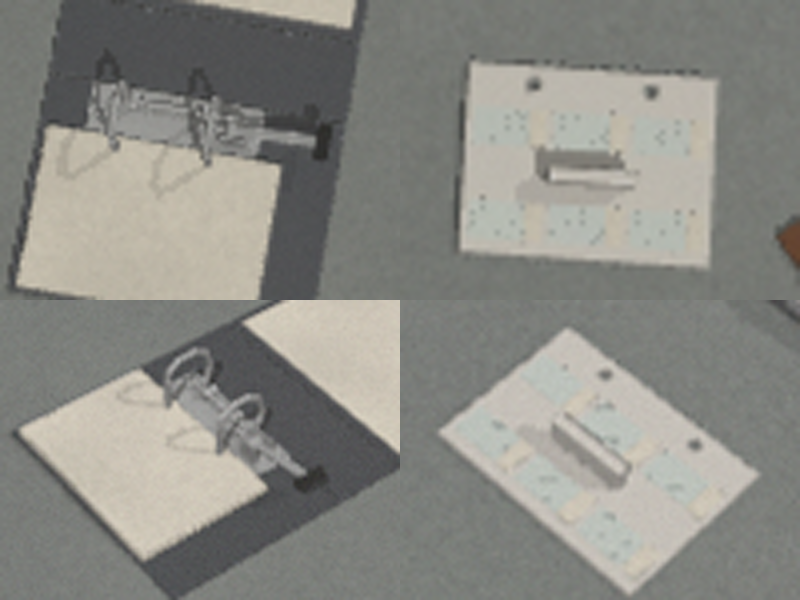

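The close crop confirms the white page: rib at about (323,200), holes at (311.6,182) and (335.2,183.4) in the top picture. The lever is shut, with the roll at about (260.5,155) and the rings arching over the posts. Next, coordinates.

```bash
cat > h.py <<'E'
import numpy as np, cv2
from scipy.spatial.transform import Rotation as Ro
from cell import env, viewer
def cast(P,uv,z):
    d=P["R"].T@np.array([(uv[0]-P["cx"])/P["fx"],(uv[1]-P["cy"])/P["fy"],1.]); c=-P["R"].T@P["t"]
    return c+d*(z-c[2])/d[2]
def proj(P,X):
    c=P["R"]@np.asarray(X,float)+P["t"]; return np.array([P["fx"]*c[0]/c[2]+P["cx"],P["fy"]*c[1]/c[2]+P["cy"]])
def tri(obs):
    A=np.zeros((3,3));b=np.zeros(3)
    for P,uv in obs:
        d=P["R"].T@np.array([(uv[0]-P["cx"])/P["fx"],(uv[1]-P["cy"])/P["fy"],1.]);d/=np.linalg.norm(d);c=-P["R"].T@P["t"]
        M=np.eye(3)-np.outer(d,d);A+=M;b+=M@c
    return np.linalg.solve(A,b)
def rot(q): return Ro.from_quat([q[1],q[2],q[3],q[0]])
E
python3 - <<'E'
from h import *
np.set_printoptions(precision=4,suppress=True)
T=viewer.camera_params("top");S=viewer.camera_params("side")
t=cv2.imread("pics/top0.png"); s=cv2.imread("pics/side0.png")
for nm,im,P in(("top",t,T),("side",s,S)):
    g=(im.min(2)>140).astype(np.uint8)
    g=cv2.morphologyEx(g,cv2.MORPH_CLOSE,np.ones((5,5)))
    for c in cv2.findContours(g,cv2.RETR_EXTERNAL,cv2.CHAIN_APPROX_NONE)[0]:
        if cv2.contourArea(c)>800:
            b=cv2.boxPoints(cv2.minAreaRect(c)) if nm=="top" else cv2.approxPolyDP(c,5,True)[:,0]
            print(nm,cv2.contourArea(c)); print(b.round(1).tolist()); print(np.array([cast(P,p,.012 if p[0]<290 else .005)[:2] for p in b]))
h1,h2=cast(T,(311.6,182),.005),cast(T,(335.2,183.4),.005)
print("holes",h1,h2,np.linalg.norm(h1-h2))
k1=cast(S,(270+(604-400)/4,230+(374-300)/4),.005);k2=cast(S,(270+(695-400)/4,230+(444-300)/4),.005)
print("holes side",k1,k2)
r=tri([(T,(260.5,155.2)),(S,(200+311/400*120,140+178/300*90))]);print("roll",r)
E
```

```text
top 2149.0
[[32.099998474121094, 206.1999969482422], [87.80000305175781, 192.3000030517578], [98.5, 235.10000610351562], [42.79999923706055, 249.10000610351562]]
[[0.4078 0.7268]
 [0.4597 0.5434]
 [0.3169 0.498 ]
 [0.2662 0.6797]]
top 1810.0
[[295.8999938964844, 214.6999969482422], [298.5, 176.89999389648438], [348.6000061035156, 180.3000030517578], [346.0, 218.1999969482422]]
[[ 0.4025 -0.1605]
 [ 0.5322 -0.1675]
 [ 0.5248 -0.339 ]
 [ 0.3952 -0.3304]]
top 2799.0
[[183.89999389648438, 190.60000610351562], [194.0, 138.0], [255.0, 149.8000030517578], [244.89999389648438, 202.3000030517578]]
[[ 0.4739  0.2201]
 [ 0.6562  0.1935]
 [ 0.6209 -0.0166]
 [ 0.4395  0.0129]]
top 3115.0
[[199.1999969482422, 114.9000015258789], [207.10000610351562, 68.4000015258789], [275.20001220703125, 80.0999984741211], [267.20001220703125, 126.5999984741211]]
[[ 0.7381  0.179 ]
 [ 0.9055  0.1578]
 [ 0.87   -0.0807]
 [ 0.7033 -0.0567]]
side 2589.0
[[311, 237], [280, 263], [327, 303], [359, 273]]
[[ 0.5312 -0.168 ]
 [ 0.4011 -0.1685]
 [ 0.3979 -0.3315]
 [ 0.5269 -0.3361]]
side 2525.0
[[258, 155], [206, 178], [2
[... 1095 characters left out ...]
62]
 [ 1.0313  0.7962]
 [ 1.1469  0.7395]
 [ 1.152  -0.4713]
 [ 2.4369  0.09  ]
 [ 1.2098  1.3426]
 [ 1.0972  1.2298]
 [ 1.0433  1.2547]
 [ 1.0857  1.3704]]
side 2700.0
[[48, 0], [55, 33], [72, 29], [118, 57], [125, 39], [137, 35], [119, 33], [125, 28], [120, 19], [130, 19], [116, 19], [104, 7], [108, 0]]
[[0.7727 1.7972]
 [0.6208 1.4444]
 [0.6957 1.4229]
 [0.7022 1.0515]
 [0.8136 1.1632]
 [0.8734 1.1551]
 [0.8267 1.2309]
 [0.874  1.2522]
 [0.9099 1.3473]
 [0.9435 1.3124]
 [0.8965 1.3613]
 [0.9286 1.5172]
 [0.988  1.5733]]
holes [ 0.5156 -0.2125  0.005 ] [ 0.5129 -0.2931  0.005 ] 0.08068645729695949
holes side [ 0.5195 -0.2136  0.005 ] [ 0.5167 -0.2938  0.005 ]
roll [ 0.5991 -0.0369  0.0361]
```

carry_out:
  moves:
    - [0,0,0,0,0,0.0595]
    - [0,0,0,0,0,0.0595]
    - [0,0,0,0,0,0.0595]
    - [0,0,0,0,0,0.0595]
    - [0,0,0,0,0,0.0595]
    - [0,0,0,0,0,0.0595]
    - [0,0,0,0,0,0.0595]
    - [0,0,0,0,0,0.0595]
    - [0,0,0,0,0,0.0595]
    - [0,0,0,0,0,0.0595]
    - [0,0,0,0,0,0.03]
    - [-0.98,0.74,0,0,0,0]
    - [-0.98,0.74,0,0,0,0]
    - [-0.98,0.74,0,0,0,0]
    - [-0.98,0.74,0,0,0,0]
    - [-0.98,0.74,0,0,0,0]
    - [-0.98,0.74,0,0,0,0]
    - [-0.98,0.74,0,0,0,0]
    - [-0.98,0.74,0,0,0,0]
    - [-0.98,0.74,0,0,0,0]

```text
clock: 1.77
ee_pos: [0.3708, 0.3952, 0.2183]
orientation: [0.0, 0.762, 0.647, -0.001]
ft_force: [0.4, 0.8, -0.7]
opening: 0.0926
```

carry_out:
  moves:
    - [-0.98,0.74,0,0,0,0]
    - [-0.98,0.74,0,0,0,0]
    - [-0.98,0.74,0,0,0,0]
    - [-0.98,0.74,0,0,0,0]
    - [-0.98,0.74,0,0,0,0]
    - [-0.98,0.74,0,0,0,0]
    - [-0.98,0.74,0,0,0,0]
    - [-0.98,0.74,0,0,0,0]
    - [-0.98,0.74,0,0,0,0]
    - [-0.98,0.74,0,0,0,0]
    - [-0.98,0.74,0,0,0,0]
    - [-0.98,0.74,0,0,0,0]
    - [-0.98,0.74,0,0,0,0]
    - [-0.98,0.74,0,0,0,0]
    - [-0.98,0.74,0,0,0,0]
    - [0,0,0,0,0,0]
    - [0,0,0,0,0,0]

```text
clock: 3.18
ee_pos: [0.5421, 0.0687, 0.2183]
orientation: [-0.0, 0.763, 0.646, -0.001]
ft_force: [0.2, 0.2, -0.8]
opening: 0.0929
```

```bash
python3 - <<'E'
from h import *
np.set_printoptions(precision=4,suppress=True)
o=env.observe();W=viewer.camera_params("wrist");im=viewer.grab_frame("wrist")
cv2.imwrite("pics/w1.png",im[:,:,::-1]);np.savez("w1.npz",**W)
print(o["clock"],o["ee_pos"],rot(o["orientation"]).as_matrix(),o["joint_pos"])
c=-W["R"].T@W["t"];print(W["fx"],"cam",c,W["R"][2],"in tool",rot(o["orientation"]).inv().apply(c-o["ee_pos"]), proj(W,[.599,-.037,.036]))
E
```

```text
3.1833 [0.5421 0.0687 0.2183] [[ 0.1657  0.9862 -0.0008]
 [ 0.9862 -0.1657 -0.0007]
 [-0.0008 -0.0007 -1.    ]] [-0.4284  0.4759  0.3956  1.7354 -0.2144  0.974  -0.1176]
268.1839767982366 cam [0.5557 0.1396 0.3854] [-0.0436 -0.2579 -0.9652] in tool [ 0.072   0.0016 -0.1672] [307.3793 245.7331]
```

View pics/w1.png

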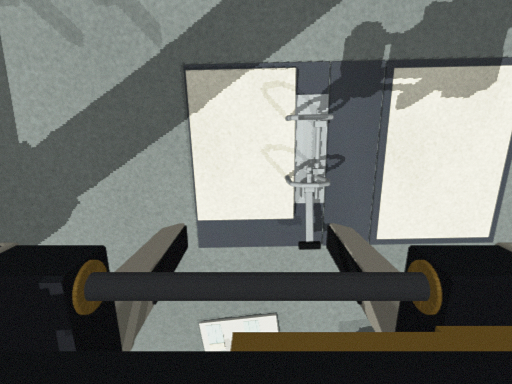

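The picture shows the file with its filed sheets at x 187–297, y 68–221. The ring ends over the posts are near (290,118) and (291,184), and the black roll is at (310,245). I'll fit these precisely.

```bash
python3 - <<'E'
from h import *
np.set_printoptions(precision=4,suppress=True)
W=dict(np.load("w1.npz"));im=cv2.imread("pics/w1.png")
hsv=cv2.cvtColor(im,cv2.COLOR_BGR2HSV)
g=((im[:,:,2].astype(int)-im[:,:,0]>10)&(im.max(2)>90)).astype(np.uint8); g[:,302:]=0; g[232:]=0
g=cv2.morphologyEx(g,cv2.MORPH_OPEN,np.ones((3,3)))
c=max(cv2.findContours(g,0,1)[0],key=cv2.contourArea)[:,0]
# left, bottom, top edges via line fits
def line(p): return cv2.fitLine(p.astype(np.float32),cv2.DIST_HUBER,0,.01,.01).ravel()
pts=np.argwhere(g)[:,::-1]
L=np.array([[pts[pts[:,1]==v,0].min()-.5,v] for v in range(80,212)])
B=np.array([[u,pts[pts[:,0]==u,1].max()+.5] for u in range(203,285)])
Tp=np.array([[u,pts[pts[:,0]==u,1].min()-.5] for u in range(195,260)])
R=np.array([[pts[pts[:,1]==v,0].max()+.5,v] for v in list(range(195,215))])
l={k:line(v) for k,v in dict(L=L,B=B,T=Tp,R=R).items()}
def X(a,b):
    A=np.array([[a[0],-b[0]],[a[1],-b[1]]]);s=np.linalg.solve(A,b[2:]-a[2:]);return a[2:]+s[0]*a[:2]
cs={k:X(l[k[0]],l[k[1]]) for k in("LT","LB","RB")}
w={k:cast(W,v,.012) for k,v in cs.items()}
for k in w:print(k,cs[k],w[k])
yv=(w["LT"]-w["LB"])[:2];print("len",np.linalg.norm(yv),np.linalg.norm(w["RB"]-w["LB"]))
yaw=np.arctan2(-yv[0],yv[1]);xd=np.array([np.cos(yaw),np.sin(yaw)]);yd=np.array([-xd[1],xd[0]])
xv=(w["RB"]-w["LB"])[:2];print("yaw",yaw,np.arctan2(xv[1],xv[0]))
o=(w["LT"]+w["LB"])[:2]/2+.131*xd;print("origin",o)
for p in([0,-40,45],[0,40,45],[30,-133.4,35.9]):
    q=np.array(p)/1000;print(p,proj(W,[*(o+q[0]*xd+q[1]*yd),q[2]]))
k=(im.max(2)<30).astype(np.uint8);k[:, :295]=0;k[:,325:]=0;k[:236]=0;k[252:]=0
ys,xs=np.nonzero(k);print("roll",xs.min(),xs.max(),ys.min(),ys.max(),xs.mean(),ys.mean(),cast(W,(xs.mean(),ys.mean()),.036))
cv2.imwrite("pics/c2.png",cv2.resize(im[90:260,270:350],(640,1360)[:2] if 0 else (280,595),interpolation=cv2.INTER_CUBIC))
E
```

```text
LT [185.316  69.934] [0.4763 0.2203 0.012 ]
LB [197.4964 219.8941] [0.4467 0.0189 0.012 ]
RB [293.8338 217.457 ] [ 0.5875 -0.0007  0.012 ]
len 0.2035637938011793 0.14224338651253998
yaw -0.14629246059792123 -0.13807730333960663
origin [0.5911 0.1005]
[0, -40, 45] [289.3563 182.0016]
[0, 40, 45] [290.2122 117.6781]
[30, -133.4, 35.9] [308.9007 244.7233]
roll 299 319 241 248 309.23741007194246 244.79856115107913 [ 0.6018 -0.036   0.036 ]
```

View pics/c2.png

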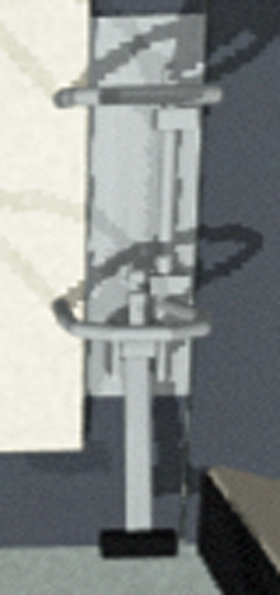

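carry_out:
  moves:
    - [0,0,0,0,0,-0.0105]
    - [-0.95,0.74,0,0,0,0]
    - [-0.95,0.74,0,0,0,0]
    - [-0.95,0.74,0,0,0,0]
    - [-0.95,0.74,0,0,0,0]
    - [-0.95,0.75,0,0,0,0]
    - [0,0,1,0,0,0]
    - [0,0,1,0,0,0]
    - [0,0,1,0,0,0]
    - [0,0,1,0,0,0]
    - [0,0,1,0,0,0]
    - [0,0,1,0,0,0]
    - [0,0,1,0,0,0]
    - [0,0,0,0,0,0]
    - [0,0,0,0,0,0]

```text
clock: 4.48
ee_pos: [0.6013, -0.0324, 0.0779]
orientation: [-0.001, 0.754, 0.657, -0.001]
ft_force: [0.5, -0.5, -0.6]
opening: 0.0931
```

```bash
python3 - <<'E'
from h import *
np.set_printoptions(precision=4,suppress=True)
o=env.observe();W=viewer.camera_params("wrist");im=viewer.grab_frame("wrist")
cv2.imwrite("pics/w2.png",im[:,:,::-1])
y=rot(o["orientation"]).as_matrix();print(o["ee_pos"],np.arctan2(y[1,1],y[0,1]),y[:,2])
print(proj(W,[.6018,-.036,.036]),proj(W,o["ee_pos"]+[0,0,-.02]))
E
```

```text
[ 0.6013 -0.0324  0.0779] -0.1383025360582759 [-0.0027  0.0009 -1.    ]
[255.9689 218.7733] [254.5192 224.3001]
```

View pics/w2.png

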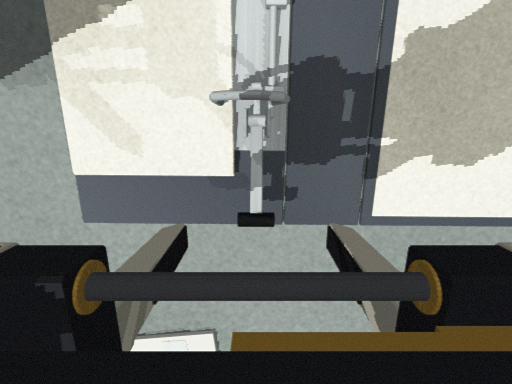

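The roll is at (256,219), exactly where predicted. Descending and pinching.

carry_out:
  moves:
    - [-0.18,0,1,0,0,0]
    - [0,0,1,0,0,0]
    - [0,0,0.5,0,0,0]
    - [0,0,0.5,0,0,0]
    - [0,0,0,0,0,0]
    - [0,0,0,0,0,0]

```text
clock: 5.03
ee_pos: [0.6021, -0.0374, 0.0191]
orientation: [0.0, 0.755, 0.656, 0.0]
ft_force: [0.4, -0.4, 0.7]
opening: 0.0932
```

carry_out:
  moves:
    - [0,0,0,0,0,0]
    - [0,0,0,0,0,0]
    - [0,0,0,0,0,0]
    - [0,0,0,0,0,0]
    - [0,0,0,0,0,0]
    - [0,0,0,0,0,0]
    - [0,0,0,0,0,0]
    - [0,0,0,0,0,0]
    - [0,0,0,0,0,0]
    - [0,0,0,0,0,0]
  claw: 0.2
  force: 20

```text
clock: 5.87
ee_pos: [0.6007, -0.0377, 0.0185]
orientation: [-0.001, 0.755, 0.656, -0.001]
ft_force: [-4.6, -0.3, 2.5]
opening: 0.0312
```

carry_out:
  moves:
    - [0.1,0,-0.39,0,0,0]
    - [0.14,0,-0.38,0,0,0]
    - [0.17,0,-0.36,0,0,0]
    - [0.21,0,-0.34,0,0,0]
    - [0.24,0,-0.32,0,0,0]
    - [0.27,0,-0.29,0,0,0]
    - [0.3,0,-0.26,0,0,0]
    - [0.33,0,-0.23,0,0,0]
    - [0.35,0,-0.2,0,0,0]
    - [0,0,0,0,0,0]
    - [0,0,0,0,0,0]

```text
clock: 6.78
ee_pos: [0.6065, 0.0059, 0.0748]
orientation: [-0.001, 0.755, 0.656, -0.0]
ft_force: [-4.5, 2.2, 4.0]
opening: 0.0298
```

carry_out:
  moves:
    - [0,0,0,0,0,0]
    - [0,0,0,0,0,0]
    - [0,0,0,0,0,0]
    - [0,0,0,0,0,0]
    - [0,0,0,0,0,0]
    - [0,0,0,0,0,0]
  claw: 0.8

```text
clock: 7.28
ee_pos: [0.6081, 0.0036, 0.0741]
orientation: [0.001, 0.755, 0.655, 0.0]
ft_force: [-1.3, 1.0, 0.3]
opening: 0.0652
```

carry_out:
  moves:
    - [0,0,-1,0,0,0]
    - [0,0,-1,0,0,0]
    - [0,0,-1,0,0,0]
    - [0,0,-1,0,0,0]
    - [0,0,-1,0,0,0]
    - [0,0,-1,0,0,0]
    - [0,0,-1,0,0,0]
    - [0,0,0,0,0,0]
    - [0,0,0,0,0,0]

```text
clock: 8.03
ee_pos: [0.6083, 0.0038, 0.2149]
orientation: [0.001, 0.755, 0.655, 0.001]
ft_force: [-0.1, 0.1, -0.1]
opening: 0.0742
```

```bash
python3 - <<'E'
from h import *
np.set_printoptions(precision=4,suppress=True)
o=env.observe();W=viewer.camera_params("wrist");im=viewer.grab_frame("wrist")
np.savez("w3.npz",**W)
cv2.imwrite("pics/w3.png",im[:,:,::-1]);s=viewer.grab_frame("side");cv2.imwrite("pics/s3.png",s[:,:,::-1])
t=viewer.grab_frame("top");cv2.imwrite("pics/t3.png",t[:,:,::-1])
a=cv2.resize(im[:,:,::-1],(448,336)); b=cv2.resize(s[140:230,200:320,::-1],(448,336)); cv2.imwrite("pics/m3.png",np.vstack([a,b])[:600])
y=rot(o["orientation"]).as_matrix();print(o["ee_pos"],np.arctan2(y[1,1],y[0,1]),y[:,2],o["joint_pos"])
E
```

```text
[0.6083 0.0038 0.2149] -0.14123259897609897 [ 0.0027 -0.0002 -1.    ] [-0.2794  0.5743  0.3933  1.5682 -0.2431  1.045   0.0379]
```

View pics/m3.png

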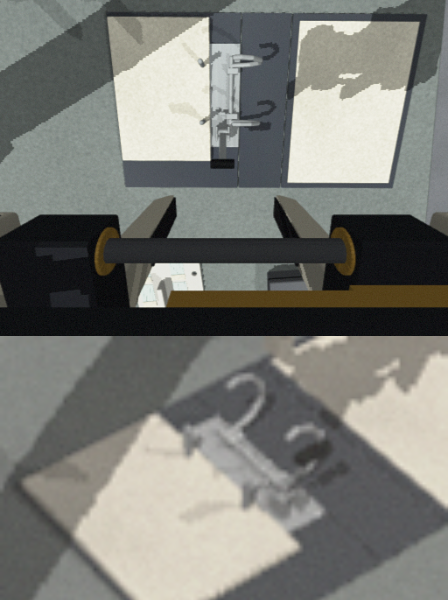

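The lever is up and the rings lean clear. The post tops are visible at about (231,74) and (231,138) in full-frame pixels. Next, the page.

carry_out:
  moves:
    - [0,0,0,0,0,-0.048]
    - [-1,-0.45,0,0,0,0]
    - [-1,-0.45,0,0,0,0]
    - [-1,-0.45,0,0,0,0]
    - [-1,-0.45,0,0,0,0]
    - [-1,-0.45,0,0,0,0]
    - [-1,-0.45,0,0,0,0]
    - [-1,-0.45,0,0,0,0]
    - [-1,-0.45,0,0,0,0]
    - [-1,-0.45,0,0,0,0]
    - [-1,-0.45,0,0,0,0]
    - [-1,-0.45,0,0,0,0]
    - [-1,-0.45,0,0,0,0]
    - [-1,-0.45,0,0,0,0]
    - [-1,-0.45,0,0,0,0]
    - [-1,-0.45,0,0,0,0]
    - [0,0,0,0,0,0]
    - [0,0,0,0,0,0]

```text
clock: 9.68
ee_pos: [0.4594, -0.2909, 0.213]
orientation: [-0.001, 0.722, 0.691, -0.0]
ft_force: [-0.4, 0.0, 0.3]
opening: 0.074
```

```bash
python3 - <<'E'
from h import *
np.set_printoptions(precision=4,suppress=True)
o=env.observe();W=viewer.camera_params("wrist");im=viewer.grab_frame("wrist")
np.savez("w4.npz",**W)
cv2.imwrite("pics/w4.png",im[:,:,::-1])
a=cv2.resize(im[60:240,150:350,::-1],(600,540),interpolation=cv2.INTER_CUBIC)
w3=cv2.imread("pics/w3.png");b=cv2.resize(w3[50:210,190:270],(200,400),interpolation=cv2.INTER_CUBIC)
cv2.imwrite("pics/m4.png",np.hstack([a,np.vstack([b,np.zeros((140,200,3),np.uint8)])]))
y=rot(o["orientation"]).as_matrix();print(o["clock"],o["ee_pos"],np.arctan2(y[1,1],y[0,1]),y[:,2])
print(proj(W,[.463,-.25,.005]))
E
```

```text
9.6833 [ 0.4594 -0.2909  0.213 ] -0.04367343188297102 [-0.002   0.0007 -1.    ]
[257.2274 147.2612]
```

View pics/m4.png

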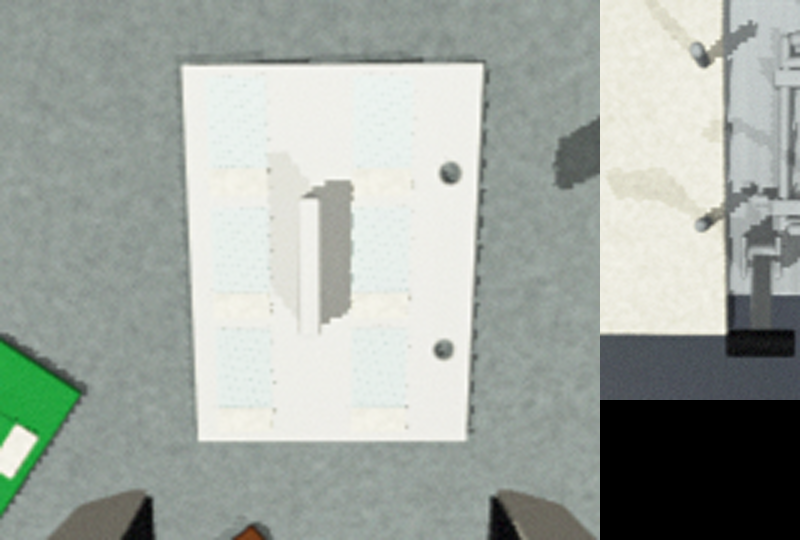

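The page's holes are at about (300,117) and (298,176), its rib top runs from (253,125) to (253,171), and its corners are clear. In the earlier frame the posts show near (230,72) and (231,139).

```bash
python3 - <<'E'
from h import *
np.set_printoptions(precision=4,suppress=True)
W=dict(np.load("w4.npz"));im=cv2.imread("pics/w4.png")
g=(im.min(2)>185).astype(np.uint8);g=cv2.morphologyEx(g,cv2.MORPH_CLOSE,np.ones((25,25)));g[215:]=0
c=max(cv2.findContours(g,0,1)[0],key=cv2.contourArea);print(cv2.contourArea(c))
p=cv2.approxPolyDP(c,5,True)[:,0];print(p.tolist())
w=np.array([cast(W,q,.005)[:2] for q in [(210.7,81.7),(311.3,80.7),(305.7,206.7),(216,206.7)]]);print("corners",w,"mean",w.mean(0))
e=[w[1]-w[0],w[2]-w[3]];print("yaw x",[np.arctan2(v[1],v[0]) for v in e]);f=[w[0]-w[3],w[1]-w[2]];print("yaw y",[np.arctan2(-v[0],v[1]) for v in f],np.linalg.norm(e,axis=1),np.linalg.norm(f,axis=1))
h=[cast(W,q,.005)[:2] for q in((300,117.3),(298,176.3))];d=h[0]-h[1];print("holes",h,np.linalg.norm(d),np.arctan2(-d[0],d[1]))
yaw=np.arctan2(-d[0],d[1]);x=np.array([np.cos(yaw),np.sin(yaw)]);print("org from holes",(h[0]+h[1])/2-.053*x)
r=[cast(W,q,.027)[:2] for q in((253.3,125),(253.3,171))];print("rib",r,(r[0]+r[1])/2)
# posts
W3=dict(np.load("w3.npz"));y=-.146;xd=np.array([np.cos(y),np.sin(y)]);yd=np.array([-xd[1],xd[0]]);o=np.array([.5911,.1005])
for s in(.04,-.04):
    for z in(.012,.0455): print("post",s,z,(proj(W3,[*(o+s*yd),z])-[190,50])*2.5+[600,0])
T=viewer.camera_params("top")
im=cv2.imread("pics/w3.png")[50:210,190:236];k=(im.max(2)<150).astype(np.uint8)
n,l,s,cc=cv2.connectedComponentsWithStats(k)
for i in range(1,n):
    if 8<s[i,4]<300:print(s[i],cc[i]*2.5+[600,0])
E
```

```text
11673.5
[[310, 81], [211, 82], [216, 206], [305, 206]]
corners [[ 0.4061 -0.1634]
 [ 0.5367 -0.1678]
 [ 0.5303 -0.3388]
 [ 0.3991 -0.3333]] mean [ 0.468  -0.2508]
yaw x [np.float64(-0.03341294762948162), np.float64(-0.04169961238818643)]
yaw y [np.float64(-0.041307470767287725), np.float64(-0.03730056082167588)] [0.1306 0.1313] [0.17   0.1711]
holes [array([ 0.522 , -0.2128]), array([ 0.5191, -0.2931])] 0.08035809326906328 -0.035690141306644774
org from holes [ 0.4676 -0.251 ]
rib [array([ 0.4593, -0.2201]), array([ 0.4566, -0.2791])] [ 0.4579 -0.2496]
post 0.04 0.012 [703.0754  60.3516]
post 0.04 0.0455 [696.6017  47.2544]
post -0.04 0.012 [705.823 220.998]
post -0.04 0.0455 [700.028  224.4877]
[38 17  7 10 34] [702.7206  56.8382]
[40 85  6  7 27] [707.037 219.537]
```

carry_out:
  moves:
    - [1,-0.16,0,0,0,-0.003]
    - [1,0,0,0,0,0]
    - [0.04,0,1,0,0,0]
    - [0,0,1,0,0,0]
    - [0,0,1,0,0,0]
    - [0,0,1,0,0,0]
    - [0,0,1,0,0,0]
    - [0,0,1,0,0,0]
    - [0,0,1,0,0,0]
    - [0,0,1,0,0,0]
    - [0,0,1,0,0,0]
    - [0,0,0.5,0,0,0]
    - [0,0,0.3,0,0,0]
    - [0,0,0,0,0,0]
    - [0,0,0,0,0,0]

```text
clock: 10.98
ee_pos: [0.4595, -0.2489, 0.0184]
orientation: [0.0, 0.719, 0.695, 0.0]
ft_force: [0.2, -1.1, 0.7]
opening: 0.0742
```

carry_out:
  moves:
    - [-0.05,-0.08,0.25,0,0,0]
    - [0,0,0.2,0,0,0]
    - [0,0,0,0,0,0]

```text
clock: 11.23
ee_pos: [0.457, -0.2502, 0.009]
orientation: [-0.0, 0.719, 0.695, -0.0]
ft_force: [-0.2, 0.2, -0.0]
opening: 0.0745
```

carry_out:
  moves:
    - [0,0,0,0,0,0]
    - [0,0,0,0,0,0]
    - [0,0,0,0,0,0]
    - [0,0,0,0,0,0]
    - [0,0,0,0,0,0]
    - [0,0,0,0,0,0]
    - [0,0,0,0,0,0]
    - [0,0,0,0,0,0]
    - [0,0,0,0,0,0]
    - [0,0,0,0,0,0]
    - [0,0,0,0,0,0]
    - [0,0,0,0,0,0]
  claw: 0
  force: 35

```text
clock: 12.23
ee_pos: [0.457, -0.2502, 0.009]
orientation: [-0.0, 0.719, 0.695, -0.0]
ft_force: [-1.5, 0.1, 0.7]
opening: 0.0096
```

carry_out:
  moves:
    - [0,0,-0.3,0,0,0]
    - [0,0,-0.7,0,0,0]
    - [0,0,-1,0,0,0]
    - [0,0,-1,0,0,0]
    - [0,0,-1,0,0,0]
    - [0,0,-1,0,0,0]
    - [0,0,-0.7,0,0,0]
    - [0,0,-0.3,0,0,0]
    - [0,0,0,0,0,0.0267]
    - [0,0,0,0,0,0.0267]
    - [0,0,0,0,0,0]

```text
clock: 13.15
ee_pos: [0.457, -0.2497, 0.1288]
orientation: [-0.0, 0.757, 0.653, -0.0]
ft_force: [-0.4, 0.4, -1.3]
opening: 0.0095
```

carry_out:
  moves:
    - [0.5,0,0,0,0,0]
    - [1,0.05,0,0,0,0]
    - [1,0.05,0,0,0,0]
    - [1,0.05,0,0,0,0]
    - [1,0.05,0,0,0,0]
    - [1,0.05,0,0,0,0]
    - [1,0.05,0,0,0,0]
    - [1,0.05,0,0,0,0]
    - [1,0.05,0,0,0,0]
    - [1,0.05,0,0,0,0]
    - [1,0.05,0,0,0,0]
    - [1,0.05,0,0,0,0]
    - [1,0.05,0,0,0,0]
    - [1,0.05,0,0,0,0]
    - [1,0.05,0,0,0,0]
    - [1,0.05,0,0,0,0]
    - [1,0.05,0,0,0,0]
    - [1,0.05,0,0,0,0]
    - [0.7,0,0,0,0,0]
    - [0,0,0,0,0,0]

```text
clock: 14.82
ee_pos: [0.5265, 0.1125, 0.1283]
orientation: [-0.001, 0.754, 0.657, 0.0]
ft_force: [-0.1, -0.1, -1.2]
opening: 0.0096
```

carry_out:
  moves:
    - [0,0,0,0,0,0]
    - [0,0,0,0,0,0]
    - [0,0,0,0,0,0]

```text
clock: 15.07
ee_pos: [0.5267, 0.1055, 0.1291]
orientation: [0.0, 0.758, 0.653, -0.001]
ft_force: [0.1, -0.1, -1.9]
opening: 0.01
```

```bash
python3 - <<'E'
from h import *
np.set_printoptions(precision=4,suppress=True)
o=env.observe();W=viewer.camera_params("wrist");im=viewer.grab_frame("wrist")
np.savez("w5.npz",**W)
cv2.imwrite("pics/w5.png",im[:,:,::-1])
y=rot(o["orientation"]).as_matrix();yw=np.arctan2(y[1,1],y[0,1]);print(o["clock"],o["ee_pos"],yw,y[:,2],o["opening"])
print("posts",[proj(W,[*(np.array([.5911,.1005])+s*np.array([.1455,.9894])),.0455]) for s in(.04,-.04)])
R=rot(o["orientation"])
print("holes exp",[proj(W,o["ee_pos"]+R.apply([s,.063,.004])) for s in(.04,-.04)])
E
```

```text
15.0667 [0.5267 0.1055 0.1291] -0.14862314408628788 [-0.0003 -0.0012 -1.    ] 0.009966064909834803
posts [array([324.1679, 154.5263]), array([319.0312, 234.4446])]
holes exp [array([351.5298, 175.3308]), array([341.2036, 284.1292])]
```

View pics/w5.png

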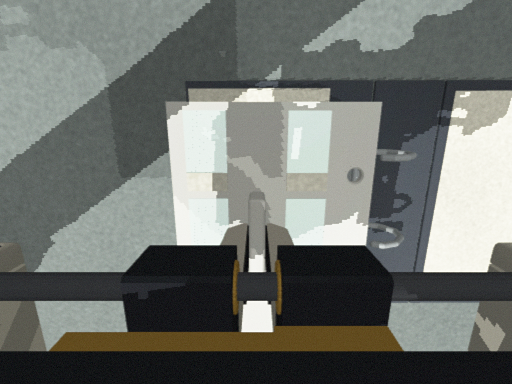

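```bash
python3 - <<'E'
from h import *
np.set_printoptions(precision=4,suppress=True)
W=dict(np.load("w5.npz"));im=cv2.imread("pics/w5.png");o=env.observe();R=rot(o["orientation"]);p=np.array([.5267,.1055,.1291])
gr=cv2.cvtColor(im,6);c=gr[164:187,343:368];b=cv2.GaussianBlur(c,(3,3),0)
k=(b<np.median(b)-18).astype(np.uint8);n,l,s,cc=cv2.connectedComponentsWithStats(k);i=1+s[1:,4].argmax();h=cc[i]+[343,164];print("hole",h,s[i])
t=lambda uv:R.inv().apply(cast(W,uv,p[2]-.004)-p)
print("hole tool",t(h))
# edges: right edge & left edge & top via gradient
def edge(rows,a,bb,ax):
    out=[]
    for v in rows:
        L=(gr[v,a:bb] if ax==0 else gr[a:bb,v]).astype(float);L=cv2.GaussianBlur(L[None],(5,1),0)[0];d=np.abs(np.diff(L));j=d.argmax();out.append((a+j+.5,v) if ax==0 else (v,a+j+.5))
    f=cv2.fitLine(np.array(out,np.float32),cv2.DIST_HUBER,0,.01,.01).ravel();return f
for nm,f in(("L",edge(range(115,220),150,185,0)),("R",edge(list(range(108,145))+list(range(165,215)),362,392,0)),("T",edge(list(range(175,225))+list(range(335,376)),94,108,1))):
    A,B=f[2:]-40*f[:2],f[2:]+40*f[:2];a,b2=t(A),t(B);d=b2-a;print(nm,f,a,b2,"ang",(np.degrees(np.arctan2(d[1],d[0]))))
E
```

```text
hole [354.756  174.9522] [  4   4  17  15 209]
hole tool [0.0402 0.0651 0.004 ]
L [  0.0816   0.9967 171.     177.    ] [ 0.064  -0.0538  0.0039] [ 0.0114 -0.0539  0.004 ] ang -179.9022378671368
R [  0.1154  -0.9933 374.7414 162.4942] [0.0219 0.0771 0.004 ] [0.0728 0.0771 0.0039] ang -0.038932957293194
T [  1.    0.  279.2 101.5] [ 0.085  -0.009   0.0039] [0.0851 0.0393 0.0039] ang 89.92087629358328
```

carry_out:
  moves:
    - [0.1,0,0.5,0,0,-0.002]
    - [0.05,0,0.5,0,0,0]
    - [0,0,0.5,0,0,0]
    - [0,0,0.5,0,0,0]
    - [0,0,0.5,0,0,0]
    - [0,0,0.5,0,0,0]
    - [0,0,0.4,0,0,0]
    - [0,0,0,0,0,0]
    - [0,0,0,0,0,0]
    - [0,0,0,0,0,0]
    - [0,0,0,0,0,0]

```text
clock: 16.03
ee_pos: [0.528, 0.1105, 0.0616]
orientation: [0.0, 0.755, 0.655, 0.001]
ft_force: [0.2, 0.2, -1.5]
opening: 0.0096
```

```bash
python3 - <<'E'
from h import *
np.set_printoptions(precision=4,suppress=True)
o=env.observe();W=viewer.camera_params("wrist");im=viewer.grab_frame("wrist")
np.savez("w6.npz",**W)
cv2.imwrite("pics/w6.png",im[:,:,::-1])
R=rot(o["orientation"]);y=R.as_matrix();yw=np.arctan2(y[1,1],y[0,1]);print(o["clock"],o["ee_pos"],yw,y[:,2],o["ft_force"])
print("post",[proj(W,[*(np.array([.5911,.1005])+.04*np.array([.1455,.9894])),z]) for z in(.0455,.012)])
print("hole exp",[proj(W,o["ee_pos"]+R.apply([.0402,.0651,z])) for z in(.004,.009)])
cv2.imwrite("pics/m6.png",cv2.resize(im[70:250,290:450,::-1],(640,720)[:2] if 0 else (533,600),interpolation=cv2.INTER_CUBIC))
E
```

```text
16.0333 [0.528  0.1105 0.0616] -0.1418699816407427 [ 0.0013  0.0002 -1.    ] [ 0.2228  0.241  -1.5423]
post [array([346.8814, 173.4163]), array([333.4447, 166.1143])]
hole exp [array([354.7755, 175.009 ]), array([352.121 , 173.6315])]
```

View pics/m6.png

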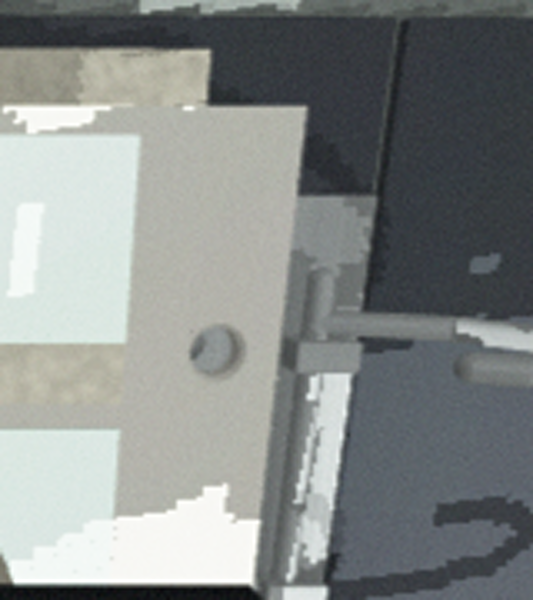

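Through the hole at (355,175) a grey patch shows with a dark sliver on the left. I'll read the grey values numerically and save the remaining views.

```bash
python3 - <<'E'
import cv2
g=cv2.cvtColor(cv2.imread("pics/w6.png"),6)
print("     ",*range(344,368))
for v in range(164,187):print(v,*("%3d"%x for x in g[v,344:368]))
E
```

```text
344 345 346 347 348 349 350 351 352 353 354 355 356 357 358 359 360 361 362 363 364 365 366 367
164 182 178 176 177 175 176 180 173 177 178 179 176 177 176 175 177 178 175 176 179 180 180 176 177
165 179 177 180 176 177 178 179 180 180 176 176 178 177 175 178 178 179 178 178 177 178 177 176 176
166 181 179 175 178 176 178 178 176 178 177 175 178 180 175 177 175 179 177 177 178 177 177 176 177
167 179 176 179 179 175 178 182 175 173 166 158 156 153 151 159 169 176 178 177 178 175 179 178 178
168 176 180 176 175 176 175 169 165 155 154 147 148 140 143 140 148 161 176 175 175 178 179 180 177
169 180 178 179 160 173 171 153 149 144 143 146 148 146 136 121 128 144 153 170 179 178 176 176 172
170 182 180 174 175 171 149 132 137 143 144 148 152 148 146 128 109 125 140 155 174 178 177 177 178
171 181 179 178 173 154 126 115 132 142 148 147 151 150 146 137 115 118 136 144 170 178 179 176 179
172 179 179 178 167 135 119 112 121 139 146 143 148 147 143 142 118 105 128 135 156 175 179 180 177
173 179 176 178 151 127 112 110 124 139 144 148 151 146 148 140 123 106 121 136 147 174 177 178 178
174 
[... 595 characters left out ...]

180 176 176 178 174 159 149 142 146 147 144 142 137 130 124 123 132 142 150 170 177 178 180 180 180
181 176 180 179 175 164 153 143 135 129 140 130 128 129 130 147 148 149 165 176 179 175 180 180 177
182 179 179 180 178 176 167 163 155 142 139 138 142 147 152 152 156 171 179 175 177 181 179 175 180
183 179 175 180 181 179 176 172 164 161 158 156 157 154 154 160 169 177 179 176 176 180 176 177 174
184 178 177 179 175 178 176 177 174 169 169 167 166 169 175 178 176 181 178 176 179 176 182 179 179
185 182 181 177 181 177 177 177 175 174 177 177 173 180 176 177 179 179 179 176 175 178 177 179 178
186 179 179 181 181 179 175 177 173 180 179 178 179 176 180 175 181 178 179 179 179 178 176 179 178
```

The dark arc at upper left is the post's dome, centred near (346,172.5), which matches the prediction. The page needs to shift by about −1.1 mm in tool x and −1.05 mm in tool y.

carry_out:
  moves:
    - [-0.06,-0.05,0.1,0,0,0]
    - [0,0,0.1,0,0,0]
    - [0,0,0,0,0,0]
    - [0,0,0,0,0,0]
    - [0,0,0,0,0,0]

```text
clock: 16.5
ee_pos: [0.5263, 0.1094, 0.0571]
orientation: [0.0, 0.755, 0.655, -0.0]
ft_force: [-0.5, 0.6, -1.7]
opening: 0.0097
```

```bash
python3 - <<'E'
from h import *
np.set_printoptions(precision=4,suppress=True)
P=[]
for i in range(2):
    o=env.observe();W=viewer.camera_params("wrist");im=viewer.grab_frame("wrist")
    y=rot(o["orientation"]).as_matrix();print(o["ee_pos"],np.arctan2(y[1,1],y[0,1]),o["ft_force"])
cv2.imwrite("pics/w7.png",im[:,:,::-1]);np.savez("w7.npz",**W)
g=cv2.cvtColor(im,7)
R=rot(o["orientation"])
print("post",[proj(W,[*(np.array([.5911,.1005])+.04*np.array([.1455,.9894])),z]) for z in(.0455,.042)])
print("hole exp",[proj(W,o["ee_pos"]+R.apply([.0402,.0651,z])) for z in(.004,.009)])
print("     ",*range(344,366))
for v in range(166,184):print(v,*("%3d"%x for x in g[v,344:366]))
E
```

```text
[0.5263 0.1094 0.0571] -0.14176251883290197 [-0.4823  0.6438 -1.7462]
[0.5263 0.1094 0.0571] -0.14180237971640677 [-0.3645  0.2992 -1.2231]
post [array([351.4972, 172.7538]), array([349.7578, 171.8614])]
hole exp [array([354.8209, 175.0463]), array([352.1653, 173.6678])]
      344 345 346 347 348 349 350 351 352 353 354 355 356 357 358 359 360 361 362 363 364 365
166 183 183 184 184 183 181 186 183 184 182 186 180 185 179 182 183 180 180 186 183 180 186
167 183 187 181 185 182 183 182 182 174 166 162 162 157 160 161 172 184 184 180 183 181 184
168 184 183 183 182 180 183 178 164 152 143 140 154 143 144 149 152 166 177 184 185 182 181
169 182 183 181 164 178 176 154 135 127 125 121 142 148 138 128 137 148 158 174 185 183 187
170 185 183 186 180 174 152 135 128 124 123 125 130 141 145 133 113 128 145 161 179 180 184
171 186 186 183 178 152 129 119 132 130 122 118 116 143 153 143 120 126 141 145 174 183 183
172 184 184 188 171 129 117 124 131 124 117 115 116 143 153 149 123 111 126 141 163 181 177
173 184 186 179 146 113 109 112 115 116 111 110 115 144 153 152 134 111 126 138 155 179 18
[... 221 characters left out ...]
 101 112 141 154 153 153 144 122 114 130 138 151 178 181
177 188 181 181 184 158 125 113 113 122 143 150 146 151 149 135 117 116 131 141 167 181 186
178 186 183 179 186 177 157 149 145 144 149 152 154 149 144 125 121 125 142 148 169 182 183
179 187 186 179 180 177 159 149 153 151 152 148 151 141 126 124 123 137 145 163 178 184 184
180 182 183 180 178 165 153 148 145 152 151 145 136 130 126 127 138 149 157 176 181 181 181
181 181 184 187 179 175 158 146 137 142 141 134 134 130 143 151 151 156 169 180 186 181 185
182 181 184 184 184 181 169 166 159 148 144 143 149 152 156 156 160 179 182 188 183 185 181
183 181 185 183 182 183 181 172 169 166 164 162 160 157 159 169 179 181 183 182 183 181 183
```

Measured and predicted agree to within 0.4 mm. Small nudge, then lower gently.

carry_out:
  moves:
    - [0.02,0.02,0.1,0,0,0]
    - [0,0,0.15,0,0,0]
    - [0,0,0.15,0,0,0]
    - [0,0,0.1,0,0,0]
    - [0,0,0,0,0,0]
    - [0,0,0,0,0,0]

```text
clock: 17.1
ee_pos: [0.5266, 0.1097, 0.0468]
orientation: [-0.0, 0.755, 0.655, -0.0]
ft_force: [-0.0, -0.2, -1.6]
opening: 0.01
```

carry_out:
  moves:
    - [0,0,0.2,0,0,0]
    - [0,0,0.2,0,0,0]
    - [0,0,0.2,0,0,0]
    - [0,0,0.2,0,0,0]
    - [0,0,0.2,0,0,0]
    - [0,0,0.15,0,0,0]
    - [0,0,0,0,0,0]
    - [0,0,0,0,0,0]

```text
clock: 17.77
ee_pos: [0.5266, 0.1097, 0.0238]
orientation: [-0.0, 0.755, 0.655, -0.0]
ft_force: [-0.5, 0.0, -2.0]
opening: 0.0098
```

carry_out:
  moves:
    - [0,0,0.06,0,0,0]
    - [0,0,0.06,0,0,0]
    - [0,0,0.03,0,0,0]
    - [0,0,0,0,0,0]
    - [0,0,0,0,0,0]

```text
clock: 18.18
ee_pos: [0.5268, 0.1098, 0.0211]
orientation: [0.0, 0.755, 0.655, 0.0]
ft_force: [0.4, 0.0, -1.0]
opening: 0.0098
```

carry_out:
  moves:
    - [0,0,0,0,0,0]
    - [0,0,0,0,0,0]
    - [0,0,0,0,0,0]
    - [0,0,0,0,0,0]
    - [0,0,0,0,0,0]
    - [0,0,0,0,0,0]
  claw: 0.5

```text
clock: 18.68
ee_pos: [0.5268, 0.1097, 0.0211]
orientation: [0.0, 0.755, 0.655, 0.0]
ft_force: [0.1, -0.8, 0.3]
opening: 0.0441
```

carry_out:
  moves:
    - [0,0,-0.5,0,0,0]
    - [0,0,-1,0,0,0]
    - [0,0,-1,0,0,0]
    - [0,0,-1,0,0,0]
    - [0,0,-1,0,0,0]
    - [0,0,-1,0,0,0]
    - [0,0,-1,0,0,0]
    - [0,0,-1,0,0,0]
    - [0,0,-1,0,0,0]
    - [-1,0,-1,0,0,0]
    - [-1,0,0,0,0,0]
    - [0,0,0,0,0,0]
    - [0,0,0,0,0,0]

```text
clock: 19.77
ee_pos: [0.5209, 0.069, 0.212]
orientation: [0.0, 0.756, 0.654, 0.0]
ft_force: [0.4, 0.2, -0.1]
opening: 0.0463
```

```bash
python3 - <<'E'
from h import *
np.set_printoptions(precision=4,suppress=True)
o=env.observe();W=viewer.camera_params("wrist");im=viewer.grab_frame("wrist");np.savez("w8.npz",**W)
cv2.imwrite("pics/w8.png",im[:,:,::-1])
y=rot(o["orientation"]).as_matrix();print(o["clock"],o["ee_pos"],np.arctan2(y[1,1],y[0,1]),o["ft_force"])
yd=np.array([.1455,.9894]);xd=np.array([.9894,-.1455]);O=np.array([.5911,.1005])
for n,f in dict(hole1=(0,40,17),post1=(0,40,44),hole2=(0,-40,17),post2=(0,-40,44),c1=(12,85,17),c2=(12,-85,17),c3=(-118,85,17),c4=(-118,-85,17),rollup=(30,-87.6,93)).items():
    print(n,proj(W,[*(O+f[0]/1e3*xd+f[1]/1e3*yd),f[2]/1e3]))
E
```

```text
19.7667 [0.5209 0.069  0.212 ] -0.14469619521480867 [ 0.384   0.2479 -0.1227]
hole1 [305.5904 116.7663]
post1 [309.5757 116.16  ]
hole2 [302.6678 177.5532]
post2 [306.1878 181.6166]
c1 [316.9807  79.2875]
c2 [309.6351 208.8364]
c3 [213.0672  78.9707]
c4 [217.8299 208.6229]
rollup [337.9207 231.2471]
```

View pics/w8.png

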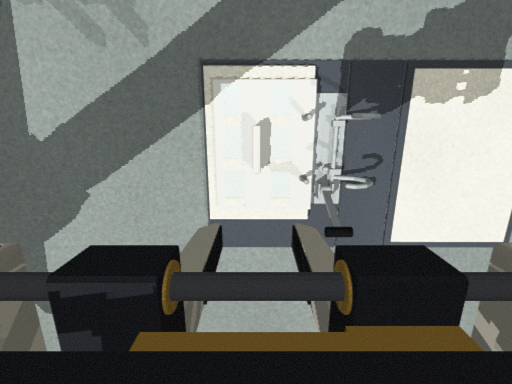

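The page lies flat on the sheets with both posts through its holes, at (306,117) and (303,178). Its corners match the prediction, and the roll is up at (339,231). Next, the press with shut fingers.

carry_out:
  moves:
    - [-0.46,0.95,0,0,0,0]
    - [-0.46,0.95,0,0,0,0]
    - [-0.46,0.95,0,0,0,0]
    - [-0.46,0.95,0,0,0,0]
    - [-0.46,0.95,0,0,0,0]
    - [0,0,1,0,0,0]
    - [0,0,1,0,0,0]
    - [0,0,1,0,0,0]
    - [0,0,1,0,0,0]
    - [0,0,0.6,0,0,0]
    - [0,0,0,0,0,0]
    - [0,0,0,0,0,0]
  claw: 0
  force: 20

```text
clock: 20.82
ee_pos: [0.6084, 0.012, 0.1185]
orientation: [-0.001, 0.755, 0.656, -0.001]
ft_force: [-0.1, 0.0, 0.5]
opening: 0.0005
```

carry_out:
  moves:
    - [-0.2,0,0.3,0,0,0]
    - [0,0,0.3,0,0,0]
    - [0,0,0.2,0,0,0]
    - [0,0,0.1,0,0,0]
    - [0,0,0,0,0,0]

```text
clock: 21.23
ee_pos: [0.6078, 0.0073, 0.1007]
orientation: [-0.0, 0.755, 0.655, -0.0]
ft_force: [0.1, 0.3, -0.5]
opening: 0.0005
```

carry_out:
  moves:
    - [0,0,0.1,0,0,0]
    - [-0.18,0,0.09,0,0,0]
    - [-0.17,0,0.1,0,0,0]
    - [-0.17,0,0.1,0,0,0]
    - [0,0,0,0,0,0]

```text
clock: 21.65
ee_pos: [0.6072, -0.0041, 0.0949]
orientation: [0.001, 0.756, 0.655, 0.001]
ft_force: [-1.6, 0.2, 8.1]
opening: 0.0003
```

carry_out:
  moves:
    - [-0.16,0,0.13,0,0,0]
    - [-0.16,0,0.13,0,0,0]
    - [-0.15,0,0.14,0,0,0]
    - [-0.15,0,0.14,0,0,0]
    - [0,0,0,0,0,0]

```text
clock: 22.07
ee_pos: [0.6055, -0.017, 0.0847]
orientation: [0.001, 0.756, 0.655, 0.001]
ft_force: [-2.6, 0.3, 11.6]
opening: 0.0005
```

carry_out:
  moves:
    - [-0.07,0,0.17,0,0,0]
    - [-0.07,0,0.17,0,0,0]
    - [-0.07,0,0.17,0,0,0]
    - [-0.07,0,0.17,0,0,0]
    - [0,0,0,0,0,0]

```text
clock: 22.48
ee_pos: [0.6046, -0.0225, 0.0709]
orientation: [0.001, 0.756, 0.655, 0.0]
ft_force: [-2.6, -0.3, 11.7]
opening: 0.0004
```

carry_out:
  moves:
    - [-0.1,0,0.16,0,0,0]
    - [-0.1,0,0.16,0,0,0]
    - [-0.1,0,0.16,0,0,0]
    - [-0.1,0,0.16,0,0,0]
    - [0,0,0,0,0,0]

```text
clock: 22.9
ee_pos: [0.6033, -0.0297, 0.0572]
orientation: [0.001, 0.756, 0.655, 0.0]
ft_force: [-1.4, -0.4, 6.9]
opening: 0.0004
```

carry_out:
  moves:
    - [-0.06,0,0.1,0,0,0]
    - [-0.06,0,0.1,0,0,0]
    - [-0.06,0,0.1,0,0,0]
    - [-0.04,0,0.1,0,0,0]
    - [-0.04,0,0.1,0,0,0]
    - [0,0,0,0,0,0]

```text
clock: 23.4
ee_pos: [0.6018, -0.0342, 0.0453]
orientation: [-0.0, 0.756, 0.655, -0.0]
ft_force: [0.6, -0.2, -0.4]
opening: 0.0007
```

Snapped shut: the force has dropped to zero. Now I creep down onto the closed lever.

carry_out:
  moves:
    - [0,0,0.05,0,0,0]
    - [0,0,0.05,0,0,0]
    - [0,0,0.05,0,0,0]
    - [0,0,0,0,0,0]

```text
clock: 23.73
ee_pos: [0.602, -0.0339, 0.0427]
orientation: [-0.0, 0.755, 0.655, -0.0]
ft_force: [-0.6, -0.2, 0.0]
opening: 0.0004
```

carry_out:
  moves:
    - [0,0,0.05,0,0,0]
    - [0,0,0,0,0,0]

```text
clock: 23.9
ee_pos: [0.6024, -0.034, 0.0422]
orientation: [0.0, 0.755, 0.655, 0.0]
ft_force: [0.2, 0.1, 0.9]
opening: 0.0006
```

carry_out:
  moves:
    - [0,0,0.05,0,0,0]
    - [0,0,0.05,0,0,0]
    - [0,0,0,0,0,0]

```text
clock: 24.15
ee_pos: [0.6027, -0.0341, 0.0417]
orientation: [0.0, 0.755, 0.655, 0.001]
ft_force: [-2.5, 0.7, 8.5]
opening: 0.0004
```

carry_out:
  moves:
    - [0,0,0.04,0,0,0]
    - [0,0,0.03,0,0,0]
    - [0,0,0,0,0,0]
    - [0,0,0,0,0,0]
    - [0,0,0,0,0,0]

```text
clock: 24.57
ee_pos: [0.603, -0.0342, 0.0415]
orientation: [0.0, 0.755, 0.655, 0.001]
ft_force: [-3.0, 0.7, 15.7]
opening: 0.0003
```

carry_out:
  moves:
    - [0,0,0,0,0,0]
    - [0,0,0,0,0,0]
    - [0,0,0,0,0,0]
    - [0,0,0,0,0,0]

```text
clock: 24.9
ee_pos: [0.603, -0.0342, 0.0415]
orientation: [0.0, 0.755, 0.655, 0.001]
ft_force: [-4.1, 1.0, 14.8]
opening: 0.0004
```

carry_out:
  moves:
    - [0,0,-0.2,0,0,0]
    - [0,0,-0.8,0,0,0]
    - [0,0,-1,0,0,0]
    - [0,0,-1,0,0,0]
    - [0,0,-1,0,0,0]
    - [0,0,-1,0,0,0]
    - [0,0,-1,0,0,0]
    - [0,0,-1,0,0,0]
    - [-1,0,0,0,0,0]
    - [0,0,0,0,0,0]
    - [0,0,0,0,0,0]

```text
clock: 25.82
ee_pos: [0.5988, -0.0549, 0.1785]
orientation: [-0.0, 0.756, 0.654, -0.0]
ft_force: [-0.6, -0.4, -0.2]
opening: 0.0006
```

```bash
python3 - <<'E'
from h import *
np.set_printoptions(precision=4,suppress=True)
o=env.observe();W=viewer.camera_params("wrist");im=viewer.grab_frame("wrist");s=viewer.grab_frame("side")
cv2.imwrite("pics/f.png",np.hstack([cv2.resize(im[40:260,160:400,::-1],(480,440)),cv2.resize(s[140:240,200:273,::-1],(320,440))]))
print(o["clock"],o["ee_pos"],o["ft_force"])
yd=np.array([.1455,.9894]);xd=np.array([.9894,-.1455]);O=np.array([.5911,.1005])
for n,f in dict(hole1=(0,40,17),hole2=(0,-40,17),c1=(12,85,17),c2=(12,-85,17),c3=(-118,85,17),c4=(-118,-85,17),roll=(30,-133.4,36)).items():
    print(n,(proj(W,[*(O+f[0]/1e3*xd+f[1]/1e3*yd),f[2]/1e3])-[160,40])*2)
E
```

```text
25.8167 [ 0.5988 -0.0549  0.1785] [-0.5723 -0.3518 -0.1865]
hole1 [134.7147 -66.8183]
hole2 [138.3245  94.1676]
c1 [ 155.9376 -168.0946]
c2 [160.3647 175.4928]
c3 [ -98.6243 -168.8738]
c4 [-58.684  174.8586]
roll [190.3929 261.7347]
```

View pics/f.png

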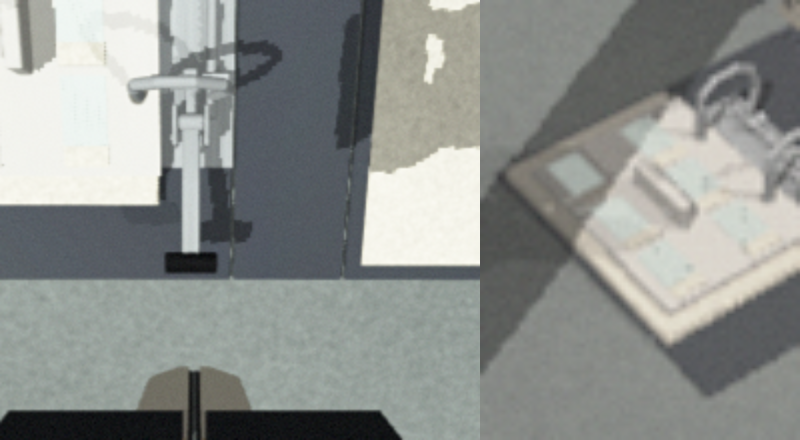

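The rings are shut over the page, the page lies flat, and the roll is at (191,262) in the crop against a predicted shut position of (190,262). Handing in.

```bash
python3 -c "
from cell import env
print(env.job_done())"
```

```text
the job is handed in; nothing more can be done
None
```

The white slide page is filed, the rings are shut over it, and I handed the job in at about 26 s. The hand-in gave no verdict.

- **What I did:** I pinched the thumb roll and lifted it along its arc until the rings stood open. I set the page over both posts, with no measured force build-up while lowering it, and released it flat on the sheets. I then pushed the lever down with shut fingers, at about 12 N at most in the readings, until it snapped shut. I held about 15 N on the closed lever for roughly 0.6 s and let go.
- **Last checks:** The roll appears within about a pixel of its predicted shut position. The rings arch over the page, the page lies flat, and the tool is clear with about zero force. I sent the arm nowhere near the well plate or jar and passed the slide box only well above it, but I did not re-measure any of them at the end.
- **Disagreement:** The wrist camera read about 1–2 mm too far along the jaw direction. I worked round it by comparing hole and post in the same picture. I checked the second hole only after placing, because the gripper hid it during the fit.

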